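# Feed the sample carriers to the measuring station

## Robot

A 7-joint arm with a two-finger parallel gripper is mounted at the origin on the work surface. World frame = base frame: x ahead of the robot, y to its left, z up, the work surface at z = 0. Lengths are in m, angles in rad, forces in N, time in s.
With the tool pointing down it reaches from about 0.4 to 0.85 m from the base axis. Payload 4.5 kg.
Tool frame: the origin (TCP) lies between the finger pads; the fingertips stand 14 mm ahead of it and the grasp point (between the pads) lies 5 mm behind it; z points along the fingers, y is the line along which they close (so a half turn about z gives the same grasp; the last joint's range is limited). The gripper opens to 88 mm and grips with 3 to 60 N. Pads are 18 mm wide; open, the fingers measure 123 mm over their backs; the gripper's body (75 mm by 187 mm) begins 45 mm behind the grasp point.
Start: joints at [1.338, 0.689, -0.195, 1.565, 0.157, 0.902, -0.215], TCP at [0.165, -0.603, 0.253] pointing down, gripper open.
Joint ranges: [-3.01, 3.01], [-0.46, 2.08], [-1.47, 1.51], [0.13, 2.56], [-1, 4.14], [0.04, 2.09], [-2.66, 2.66]. Speed limits (rad/s): [2.57, 2.57, 3.14, 3.14, 3.14, 3.14, 3.14].

## Interface

Orientations are given as a unit quaternion [w, x, y, z].
In Python, from bench import * gives the robot as it stands. Calls block until the motion is done:
- move_ptp(position, orientation): joint-space move of the TCP to a pose.
- movel(position, rotation=None, velocity=0.15, force_limit=None): straight line of the TCP; rotation=None keeps the orientation; velocity is the mean speed in m/s. With force_limit (N) it stops when the force on the tool has changed by that much, and returns True; else False.
- goto_joints(angles): joint-space move.
- set_gripper(opening, newtons=None): finger opening in m; newtons is the grip in N (None keeps the last); returns when the fingers have stopped.
- dwell(seconds).
- solve_ik(position, orientation): joint angles nearest the present ones, or None.
- observe(): the state.
- capture(name): name is "scene" or "top" or "wrist"; returns (picture, depth): 420x560x3 uint8, red, green, blue; 420x560 float32, m along the optical axis (not along the pixel's ray), 0 where there is no reading.
- camera_model(name): a dict with "vfov" (degrees; the focal length in pixels is half the picture's height over the tangent of half this angle, whatever the lens; pixels are square), "cx", "cy" (the principal point, pixels), "dist" ([k1, k2, p1, p2, k3] as OpenCV has them; the pictures are not rectified), "R" (3x3) and "t" (3): a world point X has camera coordinates R X + t; the wrist camera has in their place "hand_eye" (4x4, takes a point from camera to tool coordinates, whose origin is the TCP and whose axes are the flange's). Camera axes: x right, y down, z forward; pixel columns grow to the right and rows downward; lengths in m; the calibration is good to about 2 mm. A picture is of the moment at which its call begins: read the wrist's pose just before it. camera_model takes no time and is no camera call.
A pose or a line that the arm cannot do raises IKError and nothing moves.
- close_job(): hands the job in; it is judged then, once.
The state is a dict: "time_s": time; "joints": joint angles; "joint_velocities": joint speeds; "joint_efforts": joint torques, N m; "position": TCP position; "eef_rot": TCP orientation; "ft_force": force on the tool from outside, world axes, zero at the start; "moment": the same for the moment, N m; "gripper_width": finger opening in m; "grip_force": force on a finger pad.
Only numpy, scipy, OpenCV 4.12 (cv2) and the standard library are available. Lean on these libraries where they do the work, as an engineer would, in place of code of your own. Each camera call takes 0.05 s, during which the arm holds its last target. There are 200 camera calls.

## Task

Push the row of four sample carriers along the rail as one train, from behind, until the front one is fully home against the measuring station and no gaps are left; touch only the rearmost carrier and do not lift or tip any of them. Then press the button on top of the station all the way down, let it go and move clear, leaving the things around the rail undisturbed.

Things in the scene. Friction and masses are not known exactly. Their poses are not given: they have to be found in the camera images.
- rail: straight aluminium channel fixed to the table, 320 mm long along its own y axis, 72 mm wide; floor 6 mm thick, side walls 10 mm thick whose tops are 16 mm above the table, 52 mm apart inside. Origin: centre of its underside, on the table. Station at one end, empty tray at the other (either way round).
- station: measuring station: grey fixed box, 80 mm along the rail, 100 mm across, 55 mm high, button on top. Its flat face towards the rail is the end stop. Origin: centre of its underside, on the rail's centre line, 200 mm from the rail's centre, so the stop face is 40 mm from it. Axes parallel to the rail's at either end.
- start_top (a point): centre of the top of the round grey start button on the station (28 mm across), facing straight up, 77 mm above the table at rest; it stands 10 mm proud of its black housing, 44 mm across.
- start (a joint): travel of the start button, m: 0 at rest, 0.006 fully down (about 5 N); springs back by itself.
- tray: low white empty tray, fixed to the table, 80 mm along the rail, 100 mm across, 28 mm high, at the rail's other end; origin at the centre of its underside, 200 mm from the rail's centre. Not used.
- carrier_a: sample carrier, grey block: 38 mm along the rail, 50 across, 44 high (top 50 mm above the table), loose, about 0.11 kg; fixed in its top a capped vial 28 mm across, 21 mm high. Origin: centre of its underside, on the rail's floor; y along the rail. At the row's +y end (rail's y). The row of four touches throughout; its front starts 59 to 110 mm from the stop face.
- carrier_b: sample carrier, grey block: 38 mm along the rail, 50 across, 44 high (top 50 mm above the table), loose, about 0.11 kg; fixed in its top a capped vial 28 mm across, 21 mm high. Origin: centre of its underside, on the rail's floor; y along the rail. Next to a in the row.
- carrier_c: sample carrier, grey block: 38 mm along the rail, 50 across, 44 high (top 50 mm above the table), loose, about 0.11 kg; fixed in its top a capped vial 28 mm across, 21 mm high. Origin: centre of its underside, on the rail's floor; y along the rail. Next to d in the row.
- carrier_d: sample carrier, grey block: 38 mm along the rail, 50 across, 44 high (top 50 mm above the table), loose, about 0.11 kg; fixed in its top a capped vial 28 mm across, 21 mm high. Origin: centre of its underside, on the rail's floor; y along the rail. At the row's -y end (rail's y). Of a and d, the one farther from the station is the rearmost.
- vial: bystander: small glass vial standing by the rail, 24 mm across, 45 mm tall; origin under its centre
- spatula: bystander: steel spatula lying along the rail on the table, 150 mm long; 14 mm wide, 5 mm high; origin under its middle
- dish: bystander: shallow glass dish, 76 mm across, 16 mm high; origin under its centre
- jar: bystander: amber glass jar, 44 mm across, 50 mm tall; origin under its centre
- flask: bystander: conical glass flask, 74 mm across, 125 mm tall, to the left; origin under its centre
- beaker: bystander: glass beaker, 68 mm across, 90 mm tall, to the right; origin under its centre
- detergent: bystander: green bottle, 66 mm across, 160 mm tall, to the right; origin under its centre
There are look-alikes about, which are no part of the job. What is shaped like the carrier_d but blue or yellow is not meant.

How it is judged:
On the way, in this order (a step that is already met when the one before it is completed fails the run):
1. the row of carriers is home against the station, without gaps (((horizontal distance between carrier_a and station below 0.062 m and horizontal distance between carrier_b and station below 0.101 m and horizontal distance between carrier_c and station below 0.14 m and horizontal distance between carrier_d and station below 0.179 m) or (horizontal distance between carrier_d and station below 0.062 m and horizontal distance between carrier_c and station below 0.101 m and horizontal distance between carrier_b and station below 0.14 m and horizontal distance between carrier_a and station below 0.179 m))), for 0.2 s.
2. the start button is pressed down (value of joint start above 0.0045 m), for 0.05 s.
At the end, for the whole second after the job is handed in: The front carrier's face is within 3 mm of the station's face and the four stand in a closed row behind it (all gaps together, that at the station included, at most 6 mm), flat in the rail (within 3 mm of its floor, tilt under 0.08 rad) and at rest; the button has sprung back (under 2 mm) (((horizontal distance between carrier_a and station below 0.062 m and horizontal distance between carrier_b and station below 0.101 m and horizontal distance between carrier_c and station below 0.14 m and horizontal distance between carrier_d and station below 0.179 m) or (horizontal distance between carrier_d and station below 0.062 m and horizontal distance between carrier_c and station below 0.101 m and horizontal distance between carrier_b and station below 0.14 m and horizontal distance between carrier_a and station below 0.179 m)) and height (world z) of each of carrier_a, carrier_b, carrier_c, carrier_d below 0.009 m and angle between each of carrier_a, carrier_b, carrier_c, carrier_d's own z axis and vertical below 0.08 rad and value of joint start below 0.002 m and linear speed of each of carrier_a, carrier_b, carrier_c, carrier_d below 0.01 m/s); the robot touches nothing.
It fails at once if a carrier is lifted out of the rail or tipped (height (world z) of any of carrier_a, carrier_b, carrier_c, carrier_d above 0.014 m or angle between any of carrier_a, carrier_b, carrier_c, carrier_d's own z axis and vertical above 0.25 rad).
It fails at once if the fingers touch a carrier other than the rearmost one (the one farthest from the station) (contact force between the fingers and carrier_b above 0.3 N or contact force between the fingers and carrier_c above 0.3 N or (contact force between the fingers and carrier_a above 0.3 N and horizontal distance between carrier_a and station below 0.166 m) or (contact force between the fingers and carrier_d above 0.3 N and horizontal distance between carrier_d and station below 0.166 m)).
It fails at once if the button is pressed before the row is home (value of joint start above 0.003 m and not ((horizontal distance between carrier_a and station below 0.062 m and horizontal distance between carrier_b and station below 0.101 m and horizontal distance between carrier_c and station below 0.14 m and horizontal distance between carrier_d and station below 0.179 m) or (horizontal distance between carrier_d and station below 0.062 m and horizontal distance between carrier_c and station below 0.101 m and horizontal distance between carrier_b and station below 0.14 m and horizontal distance between carrier_a and station below 0.179 m))).
It fails at once if a bystander is moved by more than 20 mm (distance of any of vial, spatula, dish, jar, flask, beaker, detergent from where it was at the start of the episode above 0.02 m).
It fails at once if a standing bystander is tipped (angle between any of vial, dish, jar, flask, beaker, detergent's own z axis and vertical above 0.4 rad).
It also fails if it takes over 48 s, if anything falls off the work surface, if the arm or the gripper's body presses on something with over 40 N, if the wrist force passes 120 N, or if a joint passes its speed limit or range.

## Working session

There is one attempt and no reset: what is moved stays moved. The work goes in short steps, each a Python script; the robot and the scene stay as the last script left them, time stands still between calls to the robot, and variables do not carry over. Pictures are saved under pics/ and viewed, at most 10 in all, crops included, and the job is handed in when it is done.

```bash
ls; mkdir -p pics; python3 - <<'E'
from bench import *
import cv2,numpy as np
for n in("scene","top"):
    p,d=capture(n); cv2.imwrite(f"pics/{n}0.png",p[:,:,::-1]); np.savez(f"{n}0.npz",p=p,d=d)
    m=camera_model(n); print(n,{k:np.round(v,3).tolist() for k,v in m.items()})
m=camera_model("wrist");print({k:np.round(v,3).tolist() for k,v in m.items()})
s=observe();print(s)
E
```

```text
pics
scene {'vfov': 56.545, 'cx': 275.53, 'cy': 207.685, 'dist': [-0.013, 0.0, 0.0, 0.0, 0.0], 'R': [[0.76, 0.65, 0.016], [0.359, -0.399, -0.844], [-0.542, 0.647, -0.537]], 't': [-0.39, -0.112, 1.618]}
top {'vfov': 47.106, 'cx': 279.196, 'cy': 214.611, 'dist': [-0.031, 0.0, 0.0, 0.0, 0.0], 'R': [[-0.017, -1.0, 0.003], [-0.995, 0.017, -0.094], [0.094, -0.005, -0.996]], 't': [-0.005, 0.513, 1.249]}
{'vfov': 67.663, 'cx': 278.756, 'cy': 208.973, 'dist': [0.008, 0.0, 0.0, 0.0, 0.0], 'hand_eye': [[0.0, -0.967, -0.255, 0.065], [1.0, 0.0, -0.001, 0.001], [0.001, -0.255, 0.967, -0.133], [0.0, 0.0, 0.0, 1.0]]}
{'time_s': 0.1, 'joints': array([ 1.33781785,  0.68985014, -0.19450323,  1.56621755,  0.15731614,
        0.90249609, -0.2150866 ]), 'joint_velocities': array([-0.00034164, -0.00018454, -0.00150715, -0.00269679,  0.00118218,
        0.00063189, -0.00030498]), 'joint_efforts': array([-3.21746775e-03, -5.28496706e+01, -1.27151694e+00, -1.53837061e+01,
       -5.25766541e-02,  1.95464585e-03,  6.91236141e-05]), 'position': array([ 0.16457404, -0.6023958 ,  0.25202697]), 'eef_rot': array([-7.70524757e-04,  9.91110947e-01,  1.33035585e-01, -1.75256708e-04]), 'ft_force': array([-0.33325417, -0.51782682, -0.92693821]), 'moment': array([-0.0058739 ,  0.03200855,  0.00341573]), 'grip_force': 0.0, 'gripper_width': 0.08803077469779515}
```

View pics/top0.png

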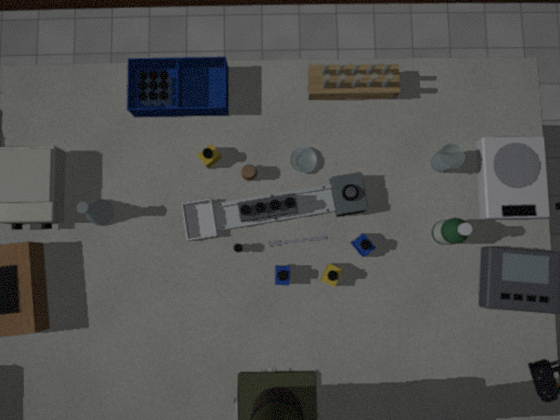

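View pics/scene0.png

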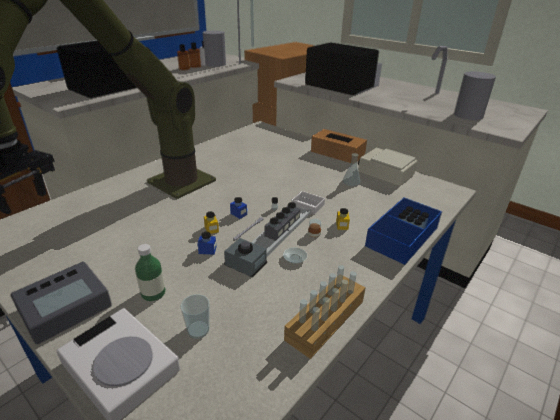

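The top view shows the station on the right (button about (350,191)), the empty tray on the left (200,219), and the four carriers between them at x≈245–292. The small vial is at (238,247), the spatula at (270–325,240), the jar at (249,172) and the dish at (304,160). The scene view agrees with this.

```bash
cat > h.py <<'E'
from bench import *
import cv2,numpy as np
def cloud(name,d,pose=None):
    m=camera_model(name);f=210/np.tan(np.radians(m['vfov']/2));K=np.array([[f,0,m['cx']],[0,f,m['cy']],[0,0,1.]])
    v,u=np.mgrid[0:420,0:560]
    n=cv2.undistortPoints(np.stack([u,v],-1).reshape(-1,1,2).astype(float),K,np.array(m['dist'])).reshape(420,560,2)
    c=np.dstack([n,np.ones((420,560))])*d[...,None]
    if name=='wrist':
        H=np.array(m['hand_eye']);c=c@H[:3,:3].T+H[:3,3]
        return c@rot(pose[1]).T+pose[0]
    return (c-np.array(m['t']))@np.array(m['R'])
def rot(q):
    from scipy.spatial.transform import Rotation
    return Rotation.from_quat(np.roll(q,-1)).as_matrix()
E
python3 - <<'E'
from h import *
z=np.load('top0.npz');P=cloud('top',z['d'])
def reg(n,u0,u1,v0,v1,lo,hi):
    Q=P[v0:v1,u0:u1].reshape(-1,3);Q=Q[(Q[:,2]>lo)&(Q[:,2]<hi)]
    if len(Q)<3: print(n,len(Q));return
    r=cv2.minAreaRect((Q[:,:2]*1000).astype(np.float32))
    print(n,len(Q),'mean',Q.mean(0).round(4),'med z',np.median(Q[:,2]).round(4),'rect',np.round(r[0],1),np.round(r[1],1),round(r[2],1))
    return Q
print('table',P[300,350],P[300,200])
reg('station',325,375,165,222,.045,.065)
reg('button',325,375,165,222,.072,.085)
reg('tray',180,220,195,245,.02,.035)
reg('row',234,310,190,230,.035,.09)
reg('vials',234,310,190,230,.06,.09)
reg('vial',230,246,238,255,.03,.06);reg('jar',238,260,160,183,.03,.06)
reg('dish',285,322,145,175,.008,.03);reg('spat',262,332,233,248,.003,.02)
reg('walls',218,334,185,232,.01,.022)
E
```

```text
table [ 0.28410741 -0.1984171  -0.0021225 ] [0.29160484 0.19927378 0.00421441]
station 986 mean [ 0.5634 -0.1967  0.0558] med z 0.0557 rect [ 564.2 -197.9] [102.   80.9] 9.2
button 97 mean [ 0.5641 -0.1966  0.0772] med z 0.0771 rect [ 564.7 -195.5] [31.2 26.3] 65.5
tray 244 mean [0.5063 0.1978 0.0277] med z 0.0278 rect [506.4 189.3] [100.9  97. ] 8.5
row 1159 mean [0.5306 0.0158 0.0575] med z 0.0526 rect [532.1  15.8] [ 50.9 152.7] 8.6
vials 377 mean [0.532  0.0157 0.0719] med z 0.072 rect [532.4  16.4] [ 27.6 140.4] 8.6
vial 65 mean [0.4279 0.0944 0.0459] med z 0.0463 rect [428.7  94.1] [21.2 20.8] 88.8
jar 188 mean [0.6288 0.065  0.0504] med z 0.0505 rect [628.9  65.7] [37.1 38.1] 89.5
dish 432 mean [ 0.6633 -0.0811  0.0134] med z 0.013 rect [658.6 -84.3] [83.3 73.9] 35.2
spat 337 mean [ 0.4454 -0.0599  0.0054] med z 0.0049 rect [445.9 -59.3] [184.7  37.5] 89.0
walls 989 mean [ 0.5329 -0.0056  0.0158] med z 0.0162 rect [528.5  -3.1] [ 86.3 317.6] 8.8
```

```bash
cat >> h.py <<'E'
A=np.radians(8.6);D=np.array([np.sin(A),-np.cos(A),0])   # towards the station
ST=np.array([.564,-.197,0])
def quat(t): return np.array([0,np.cos(t/2),np.sin(t/2),0])
Q1=quat(A-np.pi/2)  # tool x along D
Q2=quat(A+np.pi/2)
def at(s,z): return ST-D*s+[0,0,z]   # s: distance from station centre
E
python3 - <<'E'
from h import *
s=observe();p=s['position']
for q in(Q1,Q2):
    print([None if (j:=solve_ik(at(a,z),q)) is None else np.round(j,2).tolist() for a,z in((.322,.3),(.322,.039),(.2,.039),(0,.09))])
movel(p+[0,0,.08],velocity=.25)
set_gripper(0.0)
j=solve_ik(at(.25,.27),Q1);q=Q1 if j is not None else Q2
move_ptp(at(.25,.27),q)
s=observe();pose=(s['position'],s['eef_rot']);im,d=capture('wrist')
cv2.imwrite('pics/w1.png',im[:,:,::-1]);np.savez('w1.npz',p=im,d=d,a=pose[0],b=pose[1])
P=cloud('wrist',d,pose);print(s['time_s'],pose,s['gripper_width'],s['joints'].round(2))
R=(P-ST);S=-R@D;L=R@np.array([np.cos(A),np.sin(A),0]);Z=P[...,2]
np.savez('w1c.npz',S=S,L=L,Z=Z)
for n,lo,hi,s0,s1 in(('rowtop',.045,.055,.1,.34),('vials',.066,.08,.1,.34),('button',.072,.085,-.03,.03),('station',.05,.06,-.06,.06),('tray',.024,.034,.34,.46),('walls',.012,.02,.05,.355)):
    m=(Z>lo)&(Z<hi)&(S>s0)&(S<s1)&(abs(L)<.06)
    if m.sum()>5: print(n,m.sum(),'S',np.percentile(S[m],[1,50,99]).round(4),'L',np.percentile(L[m],[1,50,99]).round(4),'Z',np.median(Z[m]).round(4), 'slope',np.polyfit(S[m],L[m],1).round(4))
E
```

```text
[[-0.95, 0.86, 1.31, 1.83, -0.9, 1.21, -2.34], [0.32, 1.28, -1.26, 1.96, 1.41, 1.18, 1.73], [-0.23, 0.95, 0.25, 1.98, -0.74, 0.3, -2.36], [0.08, 0.91, 0.32, 1.78, -0.51, 0.53, -2.26]]
[[0.1, 0.57, -0.68, 1.78, 0.43, 0.95, -0.61], [-0.35, 0.93, 0.06, 1.99, -0.2, 0.23, 0.03], [0.02, 0.93, -0.18, 1.97, 0.53, 0.29, -0.45], [0.47, 0.9, -0.37, 1.76, 0.54, 0.58, -0.09]]
4.5167 (array([0.52670259, 0.0493176 , 0.27010261]), array([ 5.38707597e-06,  7.57732401e-01, -6.52565394e-01,  1.27194630e-04])) 0.0006068082123211567 [-0.75  0.79  1.09  1.87 -0.83  1.02 -2.3 ]
rowtop 3973 S [0.1382 0.2085 0.2882] L [-0.0258 -0.0008  0.0234] Z 0.0507 slope [ 0.0008 -0.0014]
vials 2221 S [0.1455 0.2029 0.2821] L [-0.0141 -0.0008  0.0114] Z 0.0718 slope [ 0.0009 -0.0014]
walls 3827 S [0.0531 0.1624 0.3268] L [-0.037   0.0246  0.0345] Z 0.0169 slope [ 0.0027 -0.0016]
```

View pics/w1.png

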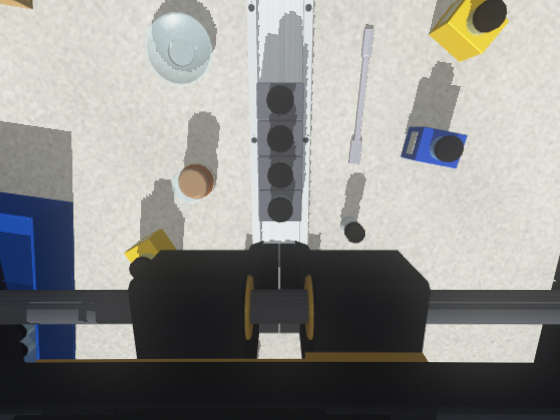

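The wrist view shows the row at (280,85–220), with its rear face at row 220. It is centred in the rail, and the heights (50.7 and 71.8 mm) match the text. The rear face is about 0.289 m from the station centre. I'll go down behind it using the half-turned pose, which keeps the joints nearer mid-range, and push.

```bash
python3 - <<'E'
from h import *
move_ptp(at(.325,.2),Q2)
s=observe();print(s['time_s'],s['position'],s['joints'].round(2))
print('hit',movel(at(.325,.038),velocity=.1,force_limit=8))
s=observe();print(s['time_s'],s['position'],s['ft_force'])
if s['position'][2]<.042:
    print('push',movel(at(.215,.038),velocity=.045,force_limit=10))
    s=observe();print(s['time_s'],s['position'],'S',-(s['position']-ST)@D,s['ft_force'])
im,d=capture('scene');cv2.imwrite('pics/s2.png',cv2.resize(im[160:290,160:390,::-1],None,fx=3,fy=3))
E
```

```text
6.075 [0.51523664 0.12337379 0.19954605] [ 0.05  0.7  -0.62  1.89  0.59  0.74 -0.76]
hit False
7.8417 [0.51574285 0.1244418  0.03847629] [ 0.22189531 -0.79583429 -0.42670328]
push False
10.4333 [0.53181489 0.01567273 0.03799911] S 0.2150943313933753 [-0.36672944  2.14689387 -1.50698568]
```

View pics/s2.png

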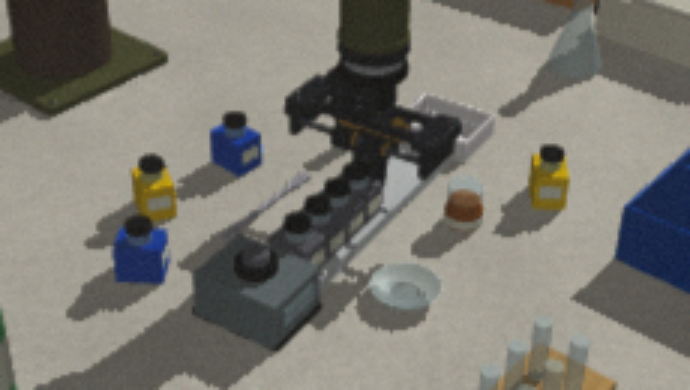

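The train is being pushed upright and closed up, with the fingers on the rear carrier and a small gap left at the station. I'll close that gap slowly with a force stop.

```bash
python3 - <<'E'
from h import *
print('stop',movel(at(.185,.038),velocity=.02,force_limit=10))
s=observe();print(s['time_s'],'S',-(s['position']-ST)@D,s['ft_force'])
dwell(.3);s=observe();print('S',-(s['position']-ST)@D,s['ft_force'])
S0=-(s['position']-ST)@D
movel(at(S0+.03,.038),velocity=.06)
movel(at(S0+.03,.2),velocity=.2)
im,d=capture('top');P=cloud('top',d);R=P-ST;S=-R@D;L=R@np.array([np.cos(A),np.sin(A),0]);Z=P[...,2]
def pr(n,m): print(n,m.sum(),np.percentile(S[m],[1,50,99]).round(4),L[m].mean().round(4),np.median(Z[m]).round(4))
pr('row',(Z>.04)&(Z<.055)&(S>.03)&(S<.25)&(abs(L)<.03));pr('btn',(Z>.073)&(Z<.085)&(abs(S)<.03)&(abs(L)<.03))
c=cv2.resize(im[160:260,170:390,::-1],None,fx=3.5,fy=3.5);cv2.imwrite('pics/t3.png',c);print(observe()['time_s'])
E
```

```text
stop True
11.3833 S 0.20189925243758447 [ 0.0420764  -0.12538245  1.21150191]
S 0.20287361472544418 [-0.68263668 -0.41931034 -0.09400984]
row 109 [0.0314 0.0484 0.0832] 0.0146 0.0514
btn 95 [-0.0129  0.0001  0.0145] -0.0001 0.0778
13.3333
```

View pics/t3.png

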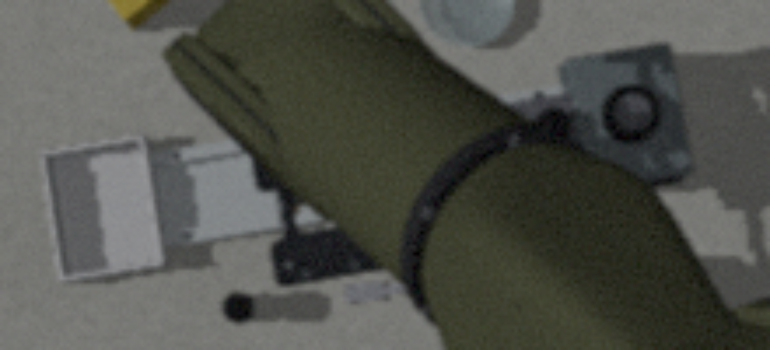

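The top view is blocked by the arm, so I'll check the row with the wrist camera on the way to the button.

```bash
python3 - <<'E'
from h import *
movel(at(.06,.24),velocity=.25)
s=observe();pose=(s['position'],s['eef_rot']);im,d=capture('wrist')
cv2.imwrite('pics/w4.png',im[:,:,::-1])
P=cloud('wrist',d,pose);R=P-ST;S=-R@D;L=R@np.array([np.cos(A),np.sin(A),0]);Z=P[...,2]
def pr(n,m):
    print(n,m.sum(),np.percentile(S[m],[1,50,99]).round(4) if m.sum()>5 else '',L[m].mean().round(4),np.median(Z[m]).round(4))
pr('row',(Z>.045)&(Z<.053)&(S>.043)&(S<.25)&(abs(L)<.02));pr('rowvials',(Z>.066)&(Z<.08)&(S>.043)&(S<.25)&(abs(L)<.02))
pr('st',(Z>.0535)&(Z<.06)&(abs(S)<.05)&(abs(L)<.045));pr('btn',(Z>.073)&(Z<.085)&(abs(S)<.03)&(abs(L)<.03));print(s['time_s'])
E
```

```text
row 3241 [0.0453 0.1199 0.1897] 0.0015 0.0508
rowvials 2769 [0.0469 0.1266 0.1832] -0.0016 0.0718
st 2265 [0.0021 0.0245 0.0389] 0.0002 0.0557
btn 0  nan nan
14.1917<stdin>:7: RuntimeWarning: Mean of empty slice.
  ret = ret.dtype.type(ret / rcount)
  return _methods._mean(a, axis=axis, dtype=dtype,
```

View pics/w4.png

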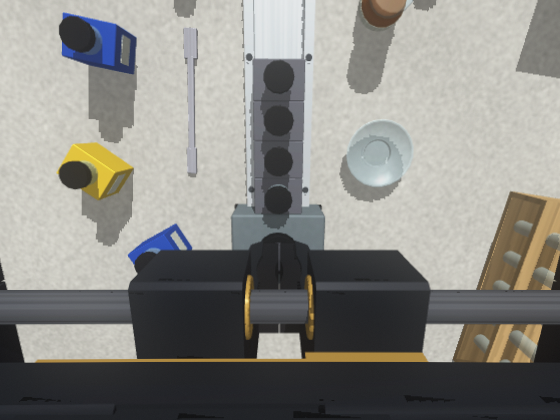

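The row sits closed against the station: rear edge at S≈0.191 (0.192 expected), the station edge at row ~207 touched by the front carrier at (278,200), and the bystanders are where they were. Next I'll press the button.

```bash
python3 - <<'E'
from h import *
movel(at(0,.2),velocity=.2)
movel(at(0,.1),velocity=.1)
print('stop',movel(at(0,.083),velocity=.02,force_limit=14))
s=observe();print(s['time_s'],s['position'],s['ft_force'])
dwell(.2);s=observe();print(s['position'],s['ft_force'])
E
```

```text
stop True
16.625 [ 0.5641139  -0.19709077  0.08551552] [-1.92940464 -0.96105615  6.42763795]
[ 0.56409977 -0.1971006   0.08550391] [-0.81934625 -0.01336999  5.99759798]
```

```bash
python3 - <<'E'
from h import *
print(movel(at(0,.083),velocity=.01,force_limit=15));s=observe();print(s['position'][2],s['ft_force']);dwell(.2)
movel(at(0,.13),velocity=.05);movel(at(0,.26),velocity=.2)
move_ptp(at(-.12,.30),Q2)
dwell(.3);s=observe();print(s['time_s'],s['position'],s['ft_force'])
im,d=capture('top');P=cloud('top',d);R=P-ST;S=-R@D;L=R@np.array([np.cos(A),np.sin(A),0]);Z=P[...,2]
for n,m in(('row',(Z>.04)&(Z<.053)&(S>.045)&(S<.25)&(abs(L)<.03)),('btn',(Z>.068)&(Z<.085)&(abs(S)<.03)&(abs(L)<.03))):
    if m.sum()>5: print(n,m.sum(),np.percentile(S[m],[1,50,99]).round(4),np.median(Z[m]).round(4))
cv2.imwrite('pics/t5.png',cv2.resize(im[130:280,170:390,::-1],None,fx=3.5,fy=3.5))
E
```

```text
True
0.08551222653492187 [-1.76131064 -0.01409395  7.29880413]
19.9667 [ 0.58200025 -0.31433072  0.29972813] [-0.07544494 -0.25460709  0.75391406]
row 595 [0.0474 0.1181 0.1896] 0.0501
btn 149 [-0.0192  0.0007  0.0182] 0.0748
```

View pics/t5.png

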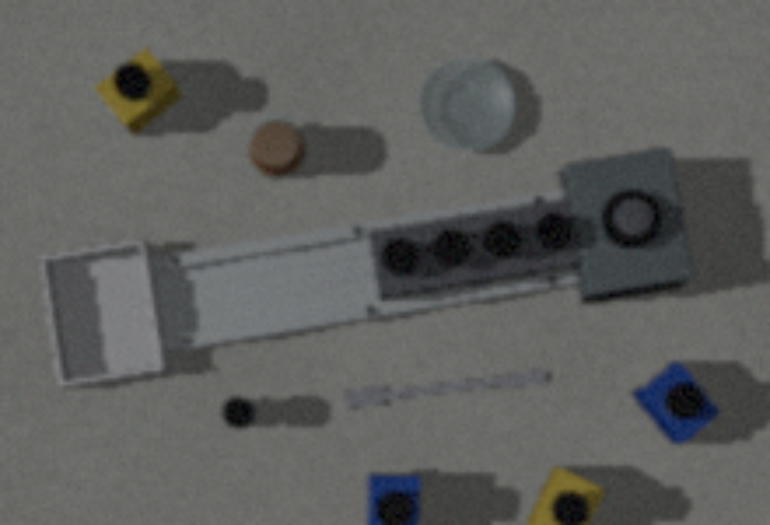

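The row (375–580, 200–300) is closed against the station, the button is up and clear at (632,217), and the bystanders haven't moved. A second push with more force didn't take the button any lower, so it was fully down. I'm handing the job in.

```bash
python3 -c "
from bench import *
print(close_job())"
```

```text
the job is handed in; nothing more can be done
None
```

The four carriers are home against the station with no visible gaps, the button was pressed fully down and released, the arm is clear, the bystanders look undisturbed, and the job is handed in (no verdict was returned).

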